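# Clip the snap hook to the pull-test anchor and prove it

### The arm

A 7-joint arm with a two-finger parallel gripper is mounted at the origin on the work surface. World frame = base frame: x ahead of the robot, y to its left, z up, the work surface at z = 0. Lengths are in m, angles in rad, forces in N, time in s.
With the tool pointing down it reaches from about 0.35 to 0.775 m from the base axis. Payload 3.1 kg.
Tool frame: the origin (TCP) lies on the centre line of the jaws, within the pads' length; the fingertips stand 17 mm ahead of it and the grasp point (between the pads) lies 2 mm behind it (arm.finger_overhang is the distance from the TCP to the fingertips, in m); x points along the fingers, z is the direction in which the jaws open and shut, and the axes are right-handed (so a half turn about x gives the same grasp; the last joint's range is limited). The gripper opens to 85 mm and grips with 20 to 120 N. Pads are 22 mm wide; open, the fingers measure 114 mm over their backs; the gripper's body (76 mm by 85 mm) begins 54 mm behind the grasp point. The pads swing forward as they close: fully open they stand 13 mm farther back than shut.
Start: joints at [-1.207, 0.311, 0.014, 1.512, -0.004, 1.319, -0.027], TCP at [0.217, 0.505, 0.248] pointing down, gripper open.
Joint ranges: [-2.7, 2.7], [-0.3, 1.91], [-1.27, 1.3], [0.12, 2.57], [-1.44, 4.58], [0.2, 2.03], [-3.05, 3.05]. Speed limits (rad/s): [2.79, 2.79, 3.14, 3.14, 3.14, 3.14, 3.14].

### API

Orientations are given as a unit quaternion [x, y, z, w].
In Python, from rig import arm gives the robot as it stands.
- The arm moves only by the tool send_rows, never from a script. Its arguments are lists of equal length, an entry for each row: "gripper": the opening in per cent of the stroke, from 0 (shut) to 100 (fully open); "travel": the shift along the tool's x, y, z in mm, a list of three; "rot": the turn, a rotation vector about the tool's x, y, z in rad, a list of three. In form: {"gripper": [gripper, ...], "travel": [[x, y, z], ...], "rot": [[rx, ry, rz], ...]}. A call has 1 to 12 rows; each row is the pose to reach, as a shift and turn from the pose commanded when the call began, along the tool's axes at that moment; what a row does not reach only later rows make up. A row lasts 1/8 s, in which the tool goes at most 62.5 mm and 10.7 degrees, less where a joint would pass 70% of its speed; a pose out of reach is approached as far as the arm can. A call with a gripper value outside its range is refused whole. The fingers move at their own pace and stop on an object; the grip force is fixed at half the most. Time passes only in rows, so rows that repeat a pose let the fingers close. It gives the time, the measured TCP pose, the force and the opening at its end, in the units of the state.
- arm.sense(): the state, without advancing time (a new reading comes with each control period).
- arm.capture(name): name is "scene" or "top" or "wrist"; returns (picture, depth): 480x640x3 uint8, blue, green, red; 480x640 float32, m along the optical axis (not along the pixel's ray), 0 where there is no reading.
- arm.calibration(name): a dict with "fovy" (degrees; the focal length in pixels is half the picture's height over the tangent of half this angle, whatever the lens; pixels are square), "cx", "cy" (the principal point, pixels), "world_from_camera" (4x4, takes a point from camera to world coordinates). Camera axes: x right, y up, looking along -z (the intrinsics and any distortion apply to the point x, -y, -z); pixel columns grow to the right and rows downward; lengths in m; the calibration is good to about 2 mm. A picture is of the moment at which its call begins: read the wrist's pose just before it. calibration takes no time and is no camera call; for the wrist camera it gives the pose at the moment of the call.
- arm.sign_off(): hands the job in, once; it reports no verdict.
The state is a dict: "clock": time; "joint_pos": joint angles; "qvel": joint speeds; "tau": joint torques, N m; "ee_pos": TCP position; "tcp_rot": TCP orientation; "ft_force": force on the tool from outside, world axes, zero at the start; "wrist_torque": the same for the moment, N m; "finger_gap": finger opening in m.
Only numpy, scipy, OpenCV 4.12 (cv2) and the standard library are available. Lean on these libraries where they do the work, as an engineer would, in place of code of your own. Each camera call takes 0.05 s, during which the arm holds its last target.

### The job

Push the flat snap hook that lies on the bench sideways onto the near leg of the steel staple, until the leg is inside the hook and the sprung gate has flicked shut behind it. Then draw the hook back, tail first, so that the leg bears in its bend, with a firm pull of about 20 newtons at the hand, so that the sprung staple gives a little, to prove that it holds (never force the staple with more than 40 newtons), and leave the hook lying flat and clipped, drawn back with the leg in its bend. Do not disturb the other things on the bench.

Things in the scene. Friction and masses are not known exactly. Their poses are not given: they have to be found in the camera images.
- hook_mid (a point): Dark steel snap hook with a sprung gate, flat on the bench: 150 mm long (y), 70 wide (x), 16 thick, about 0.4 kg. Point at half thickness. +x points to its gate side, +y to its bend, z up. Outline in its frame: x -35 to 35, y -72 to 78 mm. Its opening, where the staple's leg goes, is x -23 to 24, y -1 to 62; bars around it are 10 to 12 mm wide.
- spine (a point): Point on the flat outer face of the hook's straight spine bar (hook x -35, y 0 mm). The spine runs the hook's full length (y -72 to 74) and is 12 mm wide, inner face at x -23: push here, towards +x. With a leg pushed up against the inner face (leg centre at hook x -18) the gate is free to flick shut behind it.
- gate_entry (a point): Where the leg should meet the gate: hook x 27, y 34 mm; 6 mm either way along y still passes. The gate is a bar 6 mm thick along x = 27, from its hinge at y 0 to its tip at y 45. Next to the tip the fixed nose bar begins (x 22 to 32, y 46 to 66).
- bend (a point): Where the leg's centre rests in the closed bend when the hook is drawn back: hook x 0, y 57 mm, or a little to the side on a bevelled corner (x -10, y 53). The bend bar spans y 62 to 74 mm.
- tail_eye (a point): Centre of the rectangular through hole in the hook's tail: hook x -23 to 17, y -60 to -12 mm, so 40 by 48 mm; closed by a 12 mm end bar at y -72 to -60 that closed fingertips in the hole can pull on. Fingers that press the hook down while pulling make it drag: up to two thirds of the pull is then lost to the bench.
- gate (a joint): The hook's spring gate, hinged upright at hook (27, 0) mm: 0 = shut, grows as it is pressed inwards (towards the spine), up to 1.15 rad; never opens outwards. Pushing the hook over the leg takes 10 to 20 N in all, rising as the gate opens, then dropping sharply as it flicks shut; from then the leg has some 8 mm of free play.
- leg (a point): Near leg of the dark steel staple (upright closed loop, two round legs of 10 mm diameter, 70 mm apart, joined 71 mm up). Point on its axis, 8 mm above the bench. +x points to the far leg: push the hook on that way, hook x and y parallel to these. Pull along -y: there the staple gives, 4 N per mm, up to 8 mm; else rigid. The plate at its foot is flush.
- hook: The snap hook itself; axes as hook_mid, origin 8 mm below it (underside).
- staple: The staple itself; origin at the foot of its near leg, axes as leg.
- open_hook: Bystander: plain open dark steel hook without a gate, 130 mm long, 16 mm thick.
- connector: Bystander: round metal connector shell, 46 mm across, 52 mm tall, standing.
- reel: Bystander: grey reel, 80 mm across, 50 mm tall.
- dish: Bystander: aluminium dish, 100 mm across, 35 mm tall.
- driver: Bystander: screwdriver lying on the bench, origin under its middle, along its x.
- spanner: Bystander: open spanner lying on the bench, along its x.
- collar: Bystander: dark steel cylinder, 44 mm across, 30 mm tall.
Not all that is in view belongs to the job. What is shaped like the hook but turquoise is not meant.

How it is judged:
On the way, in this order (a step that is already met when the one before it is completed fails the run):
1. the staple's near leg is inside the hook, the gate shut behind it, the hook flat on the bench (x of leg in the frame of hook_mid between -0.022 and 0.022 m and y of leg in the frame of hook_mid between 0 and 0.062 m and value of joint gate below 0.12 rad and angle between hook_mid's own z axis and vertical below 0.15 rad and height (world z) of hook_mid below 0.02 m), for 0.2 s.
2. the hook is pulled back with more than 5 N on the staple, the leg in its bend, the gate shut (all of step 1 and y of leg in the frame of hook_mid above 0.047 m and contact force between hook and staple above 5 N), for 0.1 s.
At the end, for the whole second after the job is handed in: The near leg is inside the hook's opening and in its bend (hook y of the leg above 45 mm), the gate is shut (below 0.12 rad), the hook lies flat on the bench (tilt below 0.15 rad) and at rest (all of step 1 and y of leg in the frame of hook_mid above 0.045 m and linear speed of hook below 0.02 m/s); the robot touches nothing.
It fails at once if the staple is forced by the hook with more than 40 N (contact force between hook and staple above 40 N).
It fails at once if a bystander is moved by more than 25 mm (distance of any of open_hook, connector, reel, dish, driver, spanner, collar from where it was at the start of the episode above 0.025 m).
It also fails if it takes over 64 s, if anything falls off the work surface, if the arm or the gripper's body presses on something with over 40 N, if the wrist force passes 120 N, or if a joint passes its speed limit or range.

## Working session

There is one attempt and no reset: what is moved stays moved. The work goes in short steps, Python scripts to look and compute and a tool call to move; the robot and the scene stay as the last step left them, time stands still between calls to the robot, and variables do not carry over. Pictures are saved under pics/ and viewed, and the job is handed in when it is done.

Besides the shell and the picture viewer there is one more tool, called after ">>>" by a JSON object that holds its "method" and its "body". send_rows: Moves the arm, as the interface text tells. Its arguments: {"type":"object","properties":{"gripper":{"type":"array","items":{"type":"number"}},"travel":{"type":"array","items":{"type":"array","items":{"type":"number"}}},"rot":{"type":"array","items":{"type":"array","items":{"type":"number"}}}},"required":["gripper","travel","rot"]}

```bash
ls; mkdir -p pics; python3 - <<'E'
from rig import arm
import cv2,numpy as np
print(arm.sense())
for n in ["scene","top","wrist"]:
    c=arm.calibration(n); print(n,c)
    p,d=arm.capture(n); cv2.imwrite(f"pics/{n}0.png",p); np.save(f"pics/{n}0_d.npy",d)
E
```

```text
pics
{'clock': 0.0, 'joint_pos': array([-1.20671035,  0.31169908,  0.01399755,  1.51309893, -0.00439875,
        1.31918974, -0.02718816]), 'qvel': array([-1.14672678e-03, -4.06739109e-04, -4.38523897e-05, -3.89495696e-04,
       -1.59359774e-03,  2.94177078e-03,  9.74288728e-04]), 'tau': array([ 3.32465843e-04, -3.79924965e+01,  1.46331866e-01, -2.30585790e+01,
        1.21394038e-02,  1.36523932e-02,  2.17953271e-06]), 'ee_pos': array([0.21682038, 0.5046916 , 0.24721873]), 'tcp_rot': array([-0.3895051 ,  0.59115727,  0.38852756,  0.58980098]), 'ft_force': array([-0.07158474,  0.9246992 , -0.8372755 ]), 'wrist_torque': array([-0.02865387, -0.00828901,  0.03527123]), 'finger_gap': 0.08522991385642018}
scene {'fovy': 46.73449233458227, 'cx': 320.1159067541585, 'cy': 245.8738497277326, 'world_from_camera': array([[-0.68056971, -0.51046917,  0.52559119,  1.12796349],
       [ 0.73253804, -0.48835219,  0.4742364 ,  0.50058583],
       [ 0.01459055,  0.70776647,  0.70629579,  0.78414953],
       [ 0.        ,  0.        ,  0.        ,  1.        ]])}
top {'fovy': 47.45044864650695, 'cx': 318.39212101631796, 'cy': 244.8185585982642, 'world_from_camera': array([[-0.01002373,  0.98633314, -0.16445809,  0.3496701 ],
       [-0.99979675, -0.01276276, -0.01560663, -0.01058458],
       [-0.01749228,  0.16426823,  0.9862606 ,  1.24746006],
       [ 0.        ,  0.        ,  0.        ,  1.        ]])}
wrist {'fovy': 62.020568023704435, 'cx': 321.3606465107569, 'cy': 234.2849575393866, 'world_from_camera': array([[ 0.39530759, -0.88044445, -0.26181957,  0.15083478],
       [ 0.91854709,  0.37835619,  0.11453316,  0.53239161],
       [-0.00177903, -0.28576943,  0.95829675,  0.37269103],
       [ 0.        ,  0.        ,  0.        ,  1.        ]])}
```

View pics/scene0.png

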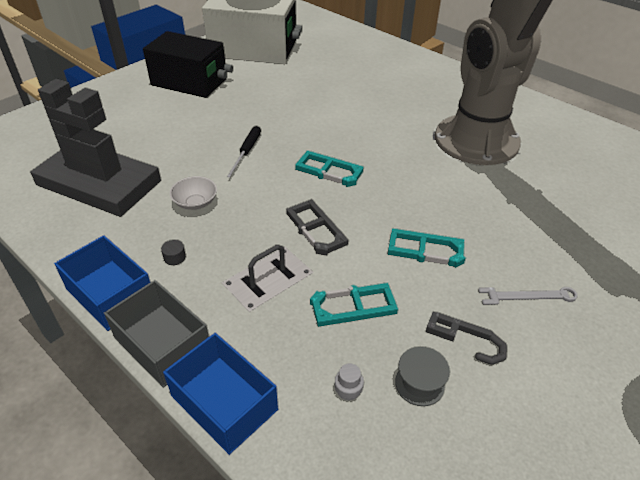

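View pics/top0.png

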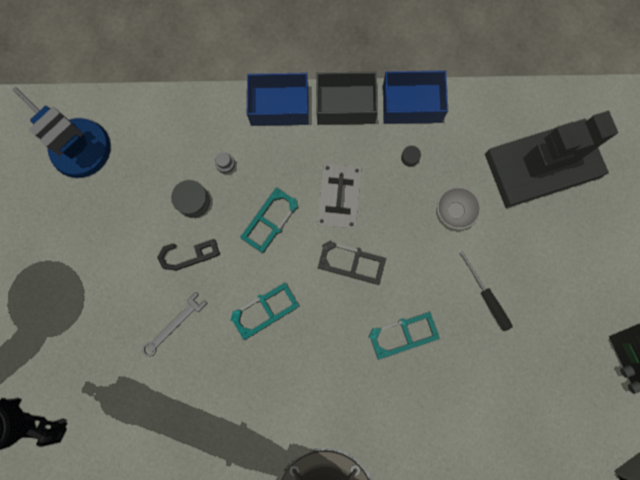

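View pics/wrist0.png

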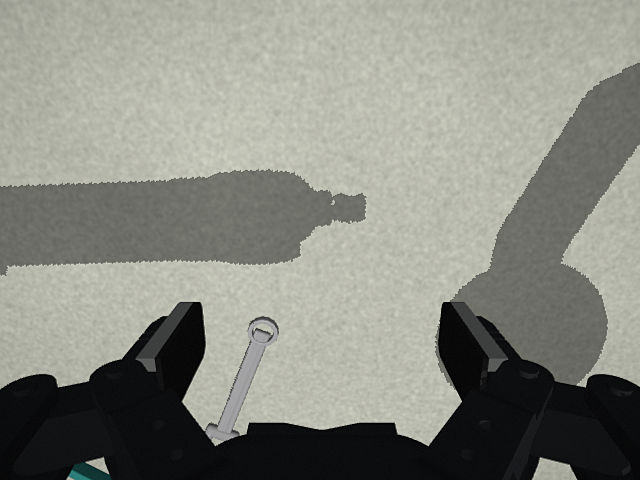

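The hook candidates are:
- the dark gated hook at top (352,262) / scene (317,226)
- the dark open hook at top (188,255) / scene (467,336), which has no gate
- turquoise hooks at top (270,220), (265,311) and (404,335)

By the description it is the dark gated one at top (352,262). The staple is at top (340,193). Next I'll check these in close crops.

```bash
cat > h.py <<'E'
import numpy as np,cv2
from rig import arm
def K(c):
    f=240/np.tan(np.radians(c["fovy"]/2)); return f,c["cx"],c["cy"]
def ray(c,u,v):
    f,cx,cy=K(c); d=np.array([(u-cx)/f,-(v-cy)/f,-1.]); M=c["world_from_camera"]
    return M[:3,3],M[:3,:3]@d
def onz(c,u,v,z):
    o,d=ray(c,u,v); return o+d*(z-o[2])/d[2]
def proj(c,P):
    f,cx,cy=K(c); M=c["world_from_camera"]; q=M[:3,:3].T@(np.asarray(P,float)-M[:3,3])
    return cx+f*q[0]/-q[2], cy-f*q[1]/-q[2]
def two(c1,p1,c2,p2):
    o1,d1=ray(c1,*p1);o2,d2=ray(c2,*p2)
    A=np.stack([d1,-d2],1); t=np.linalg.lstsq(A,o2-o1,rcond=None)[0]
    a=o1+d1*t[0];b=o2+d2*t[1]; return (a+b)/2,np.linalg.norm(a-b)
E
python3 - <<'E'
import cv2,numpy as np
p=cv2.imread("pics/top0.png"); a=cv2.resize(p[150:300,290:410],None,fx=5,fy=5,interpolation=cv2.INTER_CUBIC)[:,:]
a=cv2.resize(p[155:295,300:400],None,fx=4.2,fy=4.2,interpolation=cv2.INTER_CUBIC)
p=cv2.imread("pics/scene0.png"); b=cv2.resize(p[190:330,215:360],None,fx=2.6*1.6,fy=4.2,interpolation=cv2.INTER_CUBIC)[:, :380*2]
cv2.imwrite("pics/cropT.png",a);cv2.imwrite("pics/cropS.png",b)
E
```

```text
(no output)
```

View pics/cropT.png

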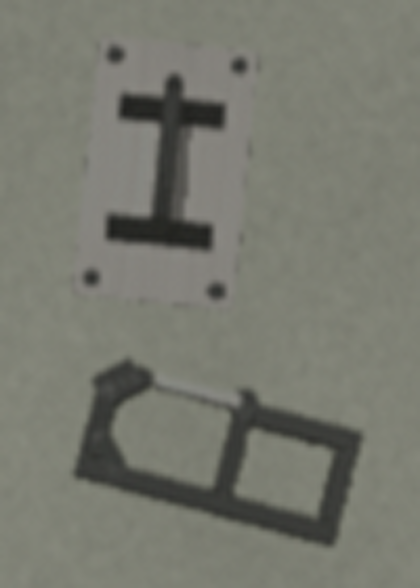

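View pics/cropS.png

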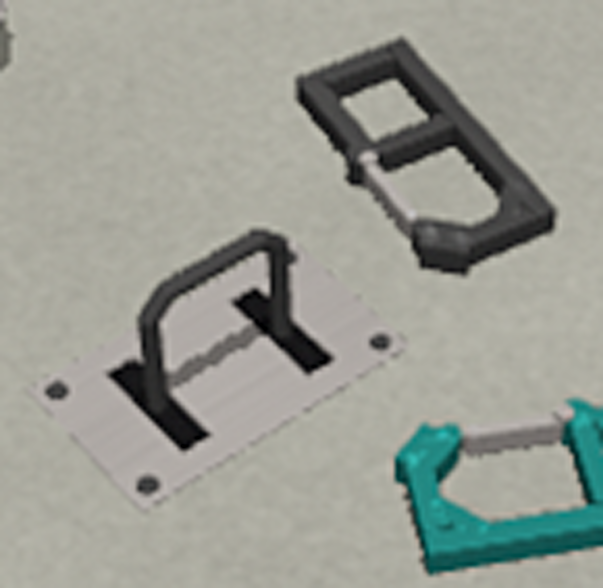

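The crops confirm it: the dark hook has a light gate on the side facing the staple, with the bend at left in the top view (+y) and the tail at right. The staple's near leg is the lower one, at about top (339,210). I'll get coarse positions next.

```bash
python3 - <<'E'
from h import *
T=arm.calibration("top");S=arm.calibration("scene");W=arm.calibration("wrist")
ct=lambda x,y:(300+x/4.2-.4,155+y/4.2-.4)
cs=lambda x,y:(215+x/4.16-.4,190+y/4.2-.4)
for n,p,z in [("tailBR",(333,545),16),("tailTR",(361,433),16),("spineBend",(76,476),16),("nose",(127,360),16),("barTop near",(164,222),71),("barTop far",(174,78),71)]:
    print(n,onz(T,*ct(*p),z/1000))
for n,p,q in [("tail spine cnr",(333,545),(402,40)),("tail gate cnr",(361,433),(300,80)),("spine/bend cnr",(76,476),(553,210))]:
    print(n,*two(T,ct(*p),S,cs(*q)))
print(onz(S,*cs(283,325),0),onz(S,*cs(157,402),0))
s=arm.sense();from scipy.spatial.transform import Rotation as R
r=R.from_quat(s["tcp_rot"]); print(r.as_matrix()); print(r.inv().apply(W["world_from_camera"][:3,3]-s["ee_pos"]), r.inv().as_matrix()@W["world_from_camera"][:3,:3])
E
```

```text
tailBR [ 0.46286086 -0.12660704  0.016     ]
tailTR [ 0.52337449 -0.14344115  0.016     ]
spineBend [0.50183207 0.01101792 0.016     ]
nose [ 0.5651268  -0.01740206  0.016     ]
barTop near [ 0.6288945  -0.03753586  0.071     ]
barTop far [ 0.70726507 -0.04411013  0.071     ]
tail spine cnr [ 0.4633113  -0.12712702  0.01326197] 0.000652228162162891
tail gate cnr [ 0.52306098 -0.14294585  0.01453471] 0.0016461479688401153
spine/bend cnr [0.50267173 0.01050233 0.01251576] 0.0014119216816411589
[ 0.63636783 -0.03891357  0.        ] [ 0.70782096 -0.04636518  0.        ]
[[-6.89900908e-04 -9.18823239e-01  3.94668697e-01]
 [-1.69065044e-03  3.94669298e-01  9.18821684e-01]
 [-9.99998333e-01 -3.33508929e-05 -1.82569162e-03]]
[-0.12537269  0.0715298  -0.00095014] [[-3.61311962e-04  2.85727674e-01 -9.58310788e-01]
 [-6.95295777e-04  9.58310547e-01  2.85727864e-01]
 [ 9.99999693e-01  7.69546339e-04 -1.47583819e-04]]
```

>>> {"method": "send_rows", "body": {"gripper": [100, 100, 100, 100, 100, 100, 100, 100, 100, 100, 100, 100], "travel": [[27, -569, -403], [27, -569, -403], [27, -569, -403], [27, -569, -403], [27, -569, -403], [27, -569, -403], [27, -569, -403], [27, -569, -403], [27, -569, -403], [27, -569, -403], [27, -569, -403], [27, -569, -403]], "rot": [[1.34, 0, 0], [1.34, 0, 0], [1.34, 0, 0], [1.34, 0, 0], [1.34, 0, 0], [1.34, 0, 0], [1.34, 0, 0], [1.34, 0, 0], [1.34, 0, 0], [1.34, 0, 0], [1.34, 0, 0], [1.34, 0, 0]]}}

```text
clock: 1.65
ee_pos: [0.581, -0.096, 0.2204]
tcp_rot: [0.063, 0.704, -0.067, 0.704]
ft_force: [-0.8, 0.8, 0.2]
finger_gap: 0.0855
```

```bash
python3 - <<'E'
from h import *
W=arm.calibration("wrist"); s=arm.sense(); print(s["ee_pos"],np.abs(s["qvel"]).max())
import pickle; pickle.dump(W,open("W1.pkl","wb"))
p,d=arm.capture("wrist"); cv2.imwrite("pics/w1.png",p); np.save("pics/w1d.npy",d)
E
```

```text
[ 0.58095085 -0.09602431  0.22044939] 0.11621787999276985
```

View pics/w1.png

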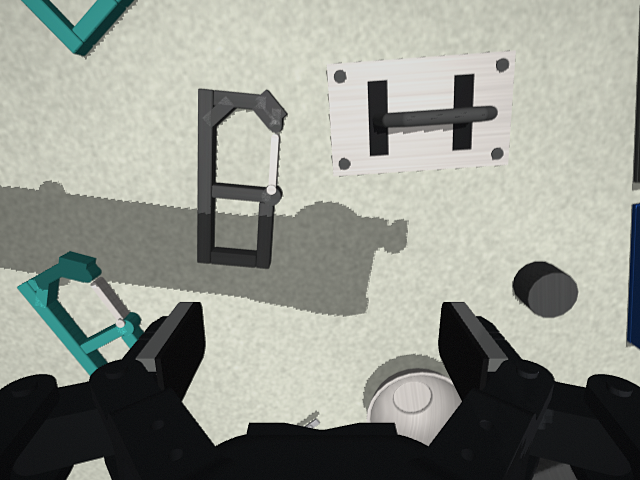

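The hook spans (198,88)–(283,268) and the staple plate (328,52)–(515,176), with the near leg at about (377,118). I'll zoom in to read the corners.

```bash
python3 - <<'E'
import cv2
p=cv2.imread("pics/w1.png")
cv2.imwrite("pics/w1h.png",cv2.resize(p[80:275,180:300],None,fx=3,fy=3,interpolation=cv2.INTER_CUBIC))
cv2.imwrite("pics/w1s.png",cv2.resize(p[45:185,320:520],None,fx=4,fy=4,interpolation=cv2.INTER_CUBIC))
E
```

```text
(no output)
```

View pics/w1h.png

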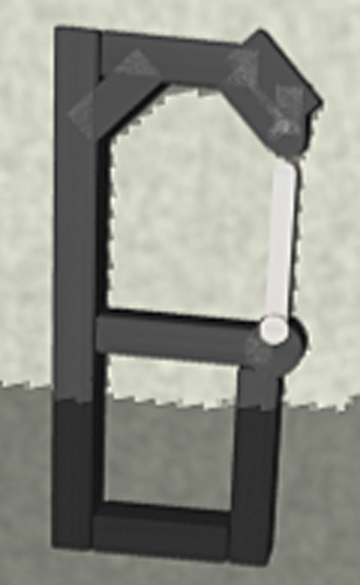

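View pics/w1s.png

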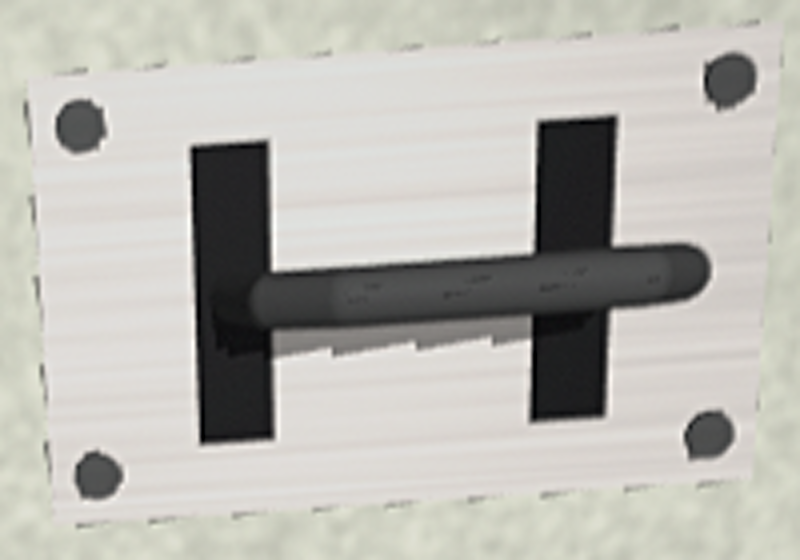

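```bash
python3 - <<'E'
from h import *
import pickle
W=pickle.load(open("W1.pkl","rb"))
hp=lambda x,y:(180+(x+.5)/3-.5,80+(y+.5)/3-.5)
sp=lambda x,y:(320+(x+.5)/4-.5,45+(y+.5)/4-.5)
a=onz(W,*hp(55,27),.016);b=onz(W,*hp(53,547),.016);e=onz(W,*hp(268,565),.016)
print("spine top",a,"tail",b,"len",np.linalg.norm(a-b),"tail gate cnr",e)
v=(a-b)/np.linalg.norm(a-b); print("hook yaw deg",np.degrees(np.arctan2(-v[0],v[1])))
hx=np.array([v[1],-v[0],0]); mid=b+v*.072+hx*.035; print("hook_mid",mid)
g=onz(W,*hp(274,328),.016)-mid; print("gate hinge in hook",g@hx,g@v)
H=[onz(W,*sp(*q),0) for q in [(80,125),(730,80),(97,475),(709,435)]]
print("holes",H); c=sum(H)/4; print("centre",c)
d=(H[1]-H[0])+(H[3]-H[2]); print("plate yaw",np.degrees(np.arctan2(d[1],d[0])))
for z in(.071,.076):
  n=onz(W,*sp(248,301),z);f=onz(W,*sp(711,270),z); print("bar",z,n,f,np.linalg.norm(n-f),np.degrees(np.arctan2(*(f-n)[1::-1])))
for s in([(191,148),(270,142),(272,440),(200,444)],[(538,122),(616,116),(605,416),(530,421)]):
  print("slot",sum(onz(W,*sp(*q),0) for q in s)/4)
T=arm.calibration("top");S=arm.calibration("scene")
for c in (T,S): print(proj(c,mid), proj(c,[.6355,-.0385,0]))
E
```

```text
spine top [0.50429496 0.01030641 0.016     ] tail [ 0.46480035 -0.12837949  0.016     ] len 0.14419987141385232 tail gate cnr [ 0.52556039 -0.14548343  0.016     ]
hook yaw deg -15.895755580531677
hook_mid [ 0.51818194 -0.06871873  0.016     ]
gate hinge in hook 0.025879294967870774 -0.0011309682774187765
holes [array([6.14887621e-01, 4.99557920e-04, 0.00000000e+00]), array([ 0.74433456, -0.01506155,  0.        ]), array([ 0.60655429, -0.06917647,  0.        ]), array([ 0.73612739, -0.08474386,  0.        ])]
centre [ 0.67547597 -0.04212058  0.        ]
plate yaw -6.852823889190825
bar 0.071 [ 0.63342949 -0.03664597  0.071     ] [ 0.70895259 -0.04573766  0.071     ] 0.07606837337062194 -6.864402146982938
bar 0.076 [ 0.63272532 -0.0364413   0.076     ] [ 0.70687261 -0.04536737  0.076     ] 0.07468263054199449 -6.86440214698294
slot [ 0.64052838 -0.03826718  0.        ]
slot [ 0.71018429 -0.04625179  0.        ]
(np.float64(352.69385333458524), np.float64(260.3645693584532)) (np.float64(338.43488409808293), np.float64(211.73366033853944))
(np.float64(313.6218313210284), np.float64(223.5054505716577)) (np.float64(283.10258243325313), np.float64(266.85049192711324))
```

```bash
cat >> h.py <<'E'
from scipy.spatial.transform import Rotation as R
def goal(pos,yaw,tilt=0):
    """tool x down, tool z along hook x at yaw(deg); tilt>0 leans body back (-hook x)"""
    y=np.radians(yaw); z=np.array([np.cos(y),np.sin(y),0]); x=np.array([0,0,-1.]); yy=np.cross(z,x)
    M=R.from_matrix(np.stack([x,yy,z],1))
    M=R.from_rotvec(-yy*np.radians(tilt))*M
    s=arm.sense(); r=R.from_quat(s["tcp_rot"])
    print("travel mm",(r.inv().apply(np.array(pos)-s["ee_pos"])*1000).round(1),"rot",(r.inv()*M).as_rotvec().round(4), "now",s["ee_pos"].round(4),"F",s["ft_force"].round(2),"gap",round(s["finger_gap"],4),"t",s["clock"])
    return M
E
python3 - <<'E'
from h import *
print(arm.finger_overhang)
goal([.5054,-.1025,.08],-15.9); goal([.5054,-.1025,.016],-15.9)
print(goal([.5,0,0],0,20).apply([1,0,0]))
E
```

```text
0.017
travel mm [140.5 -21.3 -72.9] rot [ 0.0961 -0.0002  0.0034] now [ 0.5811 -0.0942  0.2204] F [ 0.07 -0.99 -0.04] gap 0.0853 t 1.7
travel mm [204.5 -21.1 -72.9] rot [ 0.0961 -0.0002  0.0034] now [ 0.5811 -0.0942  0.2204] F [ 0.07 -0.99 -0.04] gap 0.0853 t 1.7
travel mm [220.2  78.8 -96.7] rot [-0.1789 -0.3488  0.035 ] now [ 0.5811 -0.0942  0.2204] F [ 0.07 -0.99 -0.04] gap 0.0853 t 1.7
[ 0.34202014  0.         -0.93969262]
```

>>> {"method": "send_rows", "body": {"gripper": [100, 100, 100, 100, 100], "travel": [[140, -23, -73], [140, -23, -73], [140, -23, -73], [140, -23, -73], [140, -23, -73]], "rot": [[0.096, 0, 0.003], [0.096, 0, 0.003], [0.096, 0, 0.003], [0.096, 0, 0.003], [0.096, 0, 0.003]]}}

```text
clock: 2.33
ee_pos: [0.5072, -0.0984, 0.0829]
tcp_rot: [0.096, 0.699, -0.093, 0.702]
ft_force: [-0.0, -1.0, 1.3]
finger_gap: 0.0853
```

```bash
python3 - <<'E'
from h import *
p,d=arm.capture("wrist"); cv2.imwrite("pics/w2.png",p)
goal([.5054,-.1025,.016],-15.9)
E
```

```text
travel mm [67.3 -4.5 -1.5] rot [ 0.0086  0.0046 -0.0042] now [ 0.5077 -0.0987  0.0833] F [0.69 0.16 0.75] gap 0.0854 t 2.375
```

View pics/w2.png

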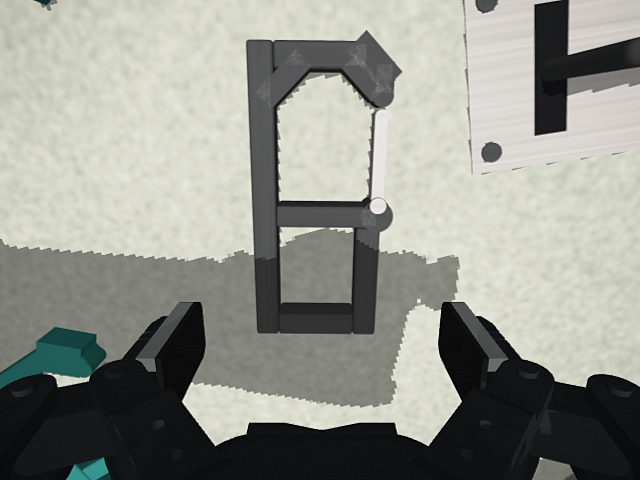

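>>> {"method": "send_rows", "body": {"gripper": [100, 100, 100, 100, 100], "travel": [[40, -4, -3], [55, -4, -3], [62, -4, -3], [66, -4, -3], [66, -4, -3]], "rot": [[0.008, 0, 0], [0.008, 0, 0], [0.008, 0, 0], [0.008, 0, 0], [0.008, 0, 0]]}}

```text
clock: 3.0
ee_pos: [0.5018, -0.1023, 0.0158]
tcp_rot: [0.099, 0.7, -0.097, 0.701]
ft_force: [-0.9, -0.1, -0.3]
finger_gap: 0.0854
```

```bash
python3 - <<'E'
from h import *
goal([.5054,-.1025,.016],-15.9)
E
```

```text
travel mm [-0.2  0.8  3.5] rot [-0.0012  0.0011 -0.0032] now [ 0.5018 -0.1023  0.0158] F [-0.92 -0.1  -0.32] gap 0.0854 t 3.0
```

>>> {"method": "send_rows", "body": {"gripper": [100, 60, 60, 60, 60, 60], "travel": [[0, 0, 3], [0, 0, 3], [0, 0, 3], [0, 0, 3], [0, 0, 3], [0, 0, 3]], "rot": [[0, 0, 0], [0, 0, 0], [0, 0, 0], [0, 0, 0], [0, 0, 0], [0, 0, 0]]}}

```text
clock: 3.75
ee_pos: [0.5041, -0.1032, 0.0161]
tcp_rot: [0.099, 0.7, -0.097, 0.7]
ft_force: [-1.3, 0.6, 5.1]
finger_gap: 0.0623
```

```bash
python3 - <<'E'
from h import *
p,d=arm.capture("wrist"); cv2.imwrite("pics/w3.png",p)
goal([.5054,-.1025,.016],-15.9)
E
```

```text
travel mm [0.1 1.  1.1] rot [-0.0012  0.0001 -0.0035] now [ 0.5041 -0.1032  0.0161] F [-0.89  0.22  4.92] gap 0.0622 t 3.8
```

View pics/w3.png

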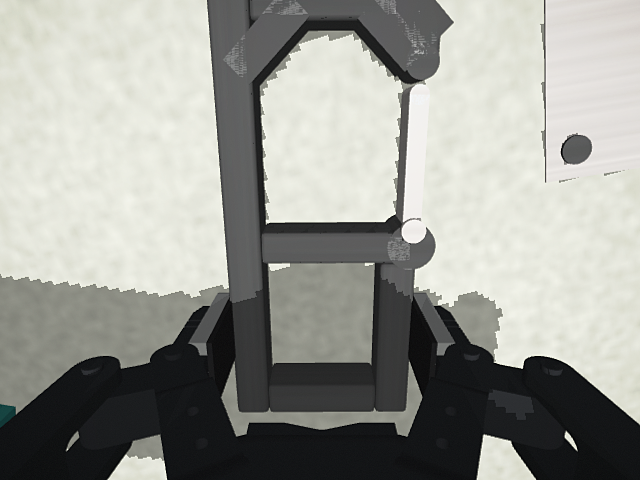

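```bash
python3 - <<'E'
from h import *
W=arm.calibration("wrist"); s=arm.sense()
P=lambda u,v:onz(W,u,v,.016)
a,b,e,h=P(208,0),P(238,411),P(405,411),P(413,231)
v=(a-b)/np.linalg.norm(a-b); print("yaw",np.degrees(np.arctan2(-v[0],v[1])))
y=np.radians(-15.9);hx=np.array([np.cos(y),np.sin(y),0]);v=np.array([-np.sin(y),np.cos(y),0])
mid=b+v*.072+hx*.035
t=s["ee_pos"]-mid
print("mid",mid,"tcp in hook",t@hx,t@v,"tailgate",(e-mid)@hx,(e-mid)@v,"hinge",(h-mid)@hx,(h-mid)@v)
E
```

```text
yaw -15.880688595364992
mid [ 0.5183317  -0.06899835  0.016     ] tcp in hook -0.004327691447971312 -0.03678685159025513 tailgate 0.02796604540585276 -0.07218236849065768 hinge 0.026565809352773195 -0.001609079203890461
```

```bash
python3 - <<'E'
from h import *
goal([.5845,-.1023,.018],-6.9)
E
```

```text
travel mm [-1.8 23.  77.1] rot [-0.1583  0.0004 -0.0035] now [ 0.5041 -0.1032  0.0161] F [-0.89  0.22  4.92] gap 0.0622 t 3.8
```

>>> {"method": "send_rows", "body": {"gripper": [60, 60, 60, 60, 60, 60, 60, 60], "travel": [[-2, 4, 12], [-2, 10, 32], [-2, 16, 52], [-2, 21, 68], [-2, 22, 74], [-2, 23, 77], [-2, 23, 77], [-2, 23, 77]], "rot": [[-0.03, 0, 0], [-0.06, 0, 0], [-0.1, 0, 0], [-0.14, 0, 0], [-0.158, 0, 0], [-0.158, 0, 0], [-0.158, 0, 0], [-0.158, 0, 0]]}}

```text
clock: 4.8
ee_pos: [0.5838, -0.1023, 0.0172]
tcp_rot: [0.044, 0.706, -0.042, 0.706]
ft_force: [-0.7, 0.4, -3.6]
finger_gap: 0.0621
```

```bash
python3 - <<'E'
from h import *
goal([.5845,-.1023,.016],-6.9)
p,d=arm.capture("wrist"); cv2.imwrite("pics/w4.png",p)
p,d=arm.capture("top"); cv2.imwrite("pics/t4.png",cv2.resize(p[150:310,280:420],None,fx=4,fy=4,interpolation=cv2.INTER_CUBIC)[:600])
E
```

```text
travel mm [1.2 0.1 0.7] rot [-0.0011 -0.0001 -0.0029] now [ 0.5838 -0.1023  0.0172] F [-0.74  0.35 -3.61] gap 0.0621 t 4.8
```

View pics/w4.png

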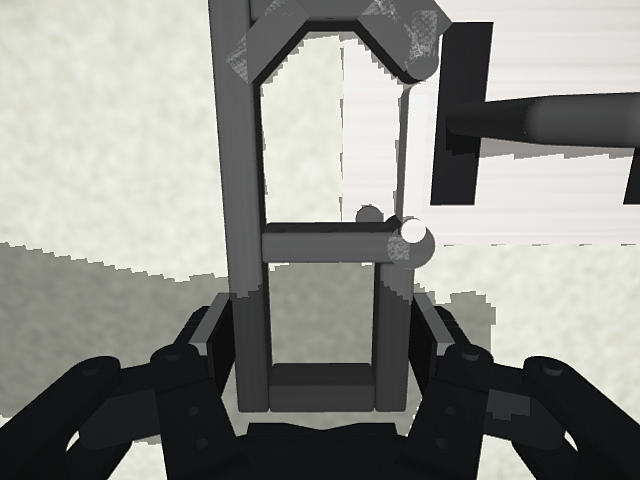

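View pics/t4.png

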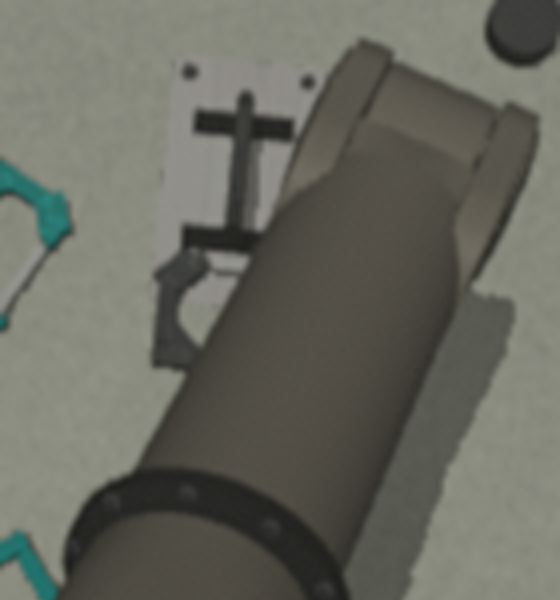

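```bash
python3 - <<'E'
from h import *
p=cv2.imread("pics/w4.png")[0:240,380:640].astype(float)
q=np.clip((p/255)**0.45*255,0,255).astype(np.uint8)
cv2.imwrite("pics/w4z.png",cv2.resize(q,None,fx=3,fy=2.5,interpolation=cv2.INTER_CUBIC)[:600,:800])
W=arm.calibration("wrist"); s=arm.sense()
y=np.radians(-6.9);hx=np.array([np.cos(y),np.sin(y),0]);v=np.array([-np.sin(y),np.cos(y),0])
P=lambda u,w:onz(W,u,w,.016)
a,b=P(208,0),P(238,411); d=a-b; print(np.degrees(np.arctan2(-d[0],d[1])))
mid=b+v*.072+hx*.035; print(mid)
leg=np.array([.639,-.0377,.016]); print("leg in hook",(leg-mid)@hx,(leg-mid)@v)
for z in (0,.016,.04,.066): print(proj(W,[.639,-.0377,z]))
for z in (.071,.076):
  n=onz(W,548,117,z); print(z,(n-mid)@hx,(n-mid)@v)
for q in((443,22),(493,22),(477,205),(430,204)):
  n=onz(W,*q,0); print((n-mid)@hx,(n-mid)@v)
E
```

```text
-6.8704864323507495
[ 0.591989   -0.06746389  0.016     ]
leg in hook 0.04309477650202756 0.035196076721882644
(np.float64(455.80263589655306), np.float64(117.14811194458588))
(np.float64(472.8038694002954), np.float64(117.1695146515895))
(np.float64(508.2144635005374), np.float64(117.2140927447135))
(np.float64(571.5031952488566), np.float64(117.29376638615501))
0.071 0.036007945013295545 0.03525946464019741
0.076 0.03327780324305664 0.0352639604351297
0.03621046900412343 0.06466817024497187
0.05235157563717004 0.06464665198984697
0.05371622130198669 0.004387377746438406
0.03651525029005351 0.0047904952517642254
```

View pics/w4z.png

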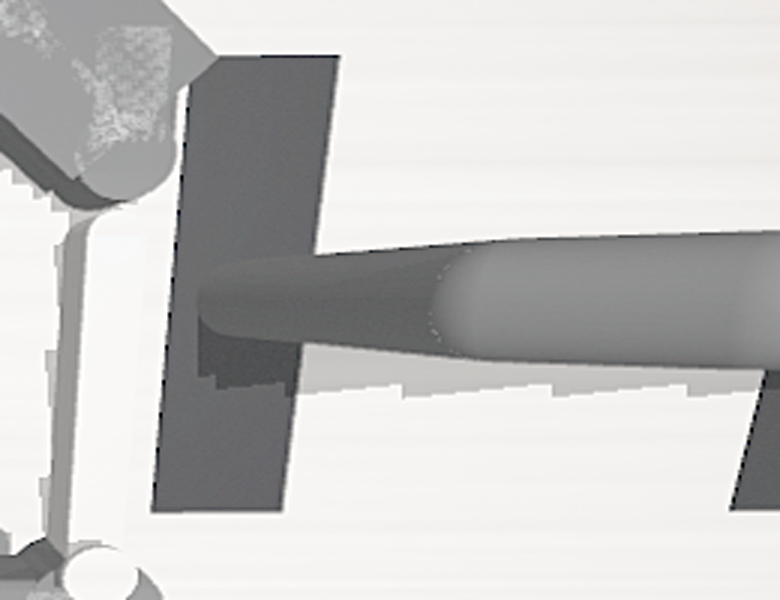

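Hook and leg are aligned, with the leg at hook (43,34) mm and both yaws at −6.9°. The grip is firm, so I'll push with it in small, watched steps.

>>> {"method": "send_rows", "body": {"gripper": [60, 60, 60, 60, 60, 60, 60], "travel": [[1, 0, 4], [1, 0, 8], [1, 0, 11], [1, 0, 14], [1, 0, 17], [1, 0, 20], [1, 0, 20]], "rot": [[0, 0, 0], [0, 0, 0], [0, 0, 0], [0, 0, 0], [0, 0, 0], [0, 0, 0], [0, 0, 0]]}}

```text
clock: 5.78
ee_pos: [0.6004, -0.1042, 0.0164]
tcp_rot: [0.044, 0.709, -0.041, 0.703]
ft_force: [-9.2, 1.8, 5.9]
finger_gap: 0.0623
```

```bash
cat >> h.py <<'E'
def st():
    s=arm.sense(); r=R.from_quat(s["tcp_rot"]); y=np.radians(-6.9);hx=np.array([np.cos(y),np.sin(y),0]);v=np.array([-np.sin(y),np.cos(y),0])
    leg=np.array([.639,-.0377,0]); d=leg-s["ee_pos"]; z=r.apply([0,0,1])
    print("t",s["clock"],"tcp",s["ee_pos"].round(4),"toolyaw",round(np.degrees(np.arctan2(z[1],z[0])),2),"leg rel tcp x,y mm",(d@hx*1000).round(1),(d@v*1000).round(1),"F hookx,y,z",(s["ft_force"]@hx).round(1),(s["ft_force"]@v).round(1),s["ft_force"][2].round(1),"M",s["wrist_torque"].round(2),"gap",round(s["finger_gap"],4))
E
python3 - <<'E'
from h import *
st()
p,d=arm.capture("wrist"); cv2.imwrite("pics/w5.png",p)
E
```

```text
t 5.775 tcp [ 0.6004 -0.1042  0.0164] toolyaw -6.87 leg rel tcp x,y mm 30.4 70.6 F hookx,y,z -9.3 0.7 5.9 M [0.23 1.86 0.41] gap 0.0623
```

View pics/w5.png

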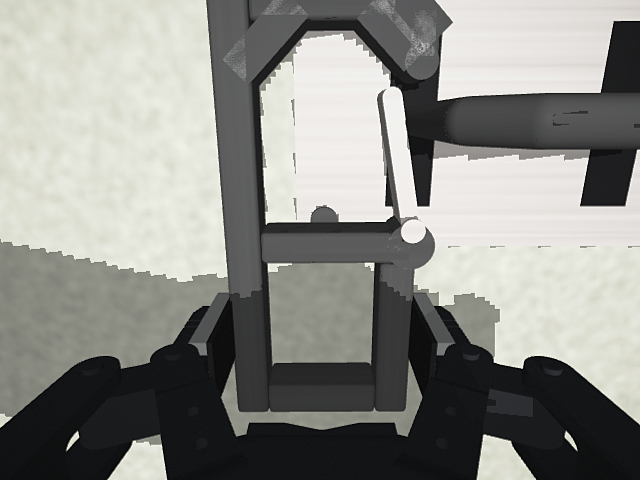

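The gate is opening (leg at gate, about 9 N, no slip of the hook in the grip). Continuing.

>>> {"method": "send_rows", "body": {"gripper": [60, 60, 60, 60, 60, 60], "travel": [[0, 0, 4], [0, 0, 8], [0, 0, 12], [0, 0, 16], [0, 0, 20], [0, 0, 20]], "rot": [[0, 0, 0], [0, 0, 0], [0, 0, 0], [0, 0, 0], [0, 0, 0], [0, 0, 0]]}}

```text
clock: 6.58
ee_pos: [0.6163, -0.1056, 0.0165]
tcp_rot: [0.044, 0.712, -0.04, 0.7]
ft_force: [-17.6, 3.3, 14.5]
finger_gap: 0.0623
```

```bash
python3 - <<'E'
from h import *
st()
p,d=arm.capture("wrist"); cv2.imwrite("pics/w6.png",p)
E
```

```text
t 6.575 tcp [ 0.6163 -0.1056  0.0165] toolyaw -6.81 leg rel tcp x,y mm 14.4 70.1 F hookx,y,z -17.9 1.1 14.5 M [0.7  3.48 0.66] gap 0.0623
```

View pics/w6.png

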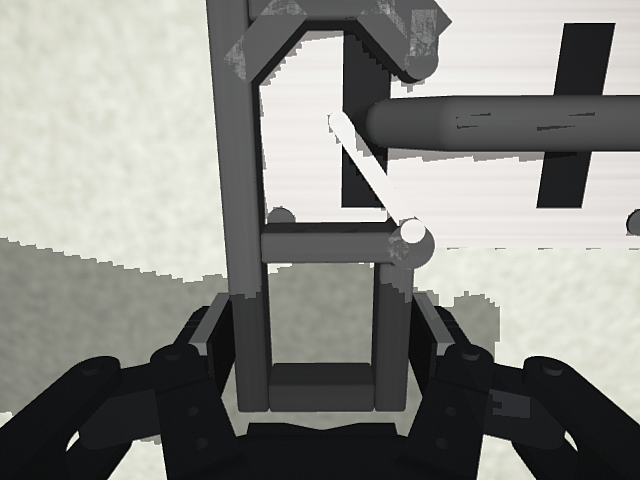

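>>> {"method": "send_rows", "body": {"gripper": [60, 60, 60, 60, 60, 60], "travel": [[-1, 0, 4], [-1, 0, 8], [-1, 0, 12], [-1, 0, 15], [-1, 0, 18], [-1, 0, 18]], "rot": [[0, 0, 0], [0, 0, 0], [0, 0, 0], [0, 0, 0], [0, 0, 0], [0, 0, 0]]}}

```text
clock: 7.38
ee_pos: [0.6429, -0.1087, 0.0174]
tcp_rot: [0.044, 0.705, -0.041, 0.707]
ft_force: [1.0, 0.3, -5.0]
finger_gap: 0.0621
```

```bash
python3 - <<'E'
from h import *
st()
p,d=arm.capture("wrist"); cv2.imwrite("pics/w7.png",p)
E
```

```text
t 7.375 tcp [ 0.6429 -0.1087  0.0174] toolyaw -6.9 leg rel tcp x,y mm -12.4 70.0 F hookx,y,z 0.9 0.4 -5.0 M [-0.17  0.04  0.02] gap 0.0621
```

View pics/w7.png

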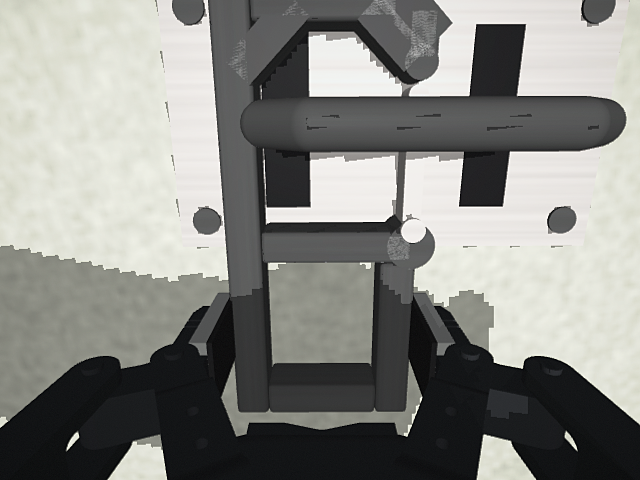

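The gate has flicked shut behind the leg: it shows straight at (403,150–230), the force is back to about 0, and the leg is at hook about (−17,33). Next I centre the leg and draw back to just short of contact.

>>> {"method": "send_rows", "body": {"gripper": [60, 60, 60, 60, 60, 60, 60], "travel": [[0, 0, -5], [0, 0, -10], [0, 0, -16], [0, -5, -16], [0, -12, -16], [0, -18, -16], [0, -18, -16]], "rot": [[0, 0, 0], [0, 0, 0], [0, 0, 0], [0, 0, 0], [0, 0, 0], [0, 0, 0], [0, 0, 0]]}}

```text
clock: 8.3
ee_pos: [0.6237, -0.127, 0.0174]
tcp_rot: [0.044, 0.706, -0.043, 0.706]
ft_force: [-0.3, -0.3, -4.6]
finger_gap: 0.0624
```

```bash
python3 - <<'E'
from h import *
st()
p,d=arm.capture("wrist"); cv2.imwrite("pics/w8.png",p)
E
```

```text
t 8.3 tcp [ 0.6237 -0.127   0.0174] toolyaw -7.04 leg rel tcp x,y mm 4.5 90.5 F hookx,y,z -0.3 -0.4 -4.6 M [-0.21  0.04  0.04] gap 0.0624
```

View pics/w8.png

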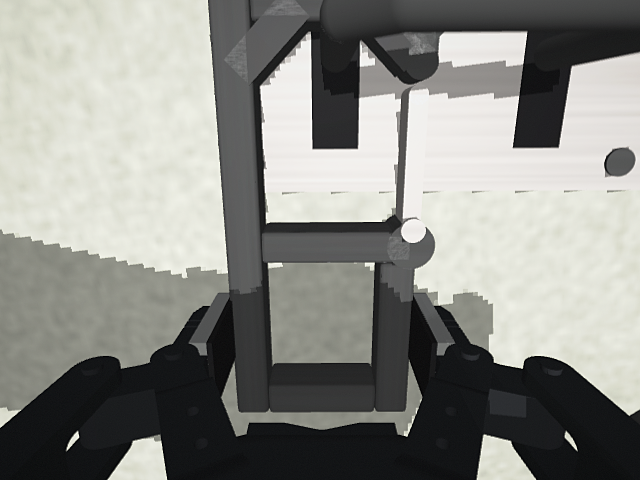

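>>> {"method": "send_rows", "body": {"gripper": [60, 60, 60, 60, 60], "travel": [[0, -2, 0], [0, -4, 0], [0, -6, 0], [0, -8, 0], [0, -8, 0]], "rot": [[0, 0, 0], [0, 0, 0], [0, 0, 0], [0, 0, 0], [0, 0, 0]]}}

```text
clock: 8.98
ee_pos: [0.6232, -0.1308, 0.0171]
tcp_rot: [0.044, 0.706, -0.04, 0.706]
ft_force: [0.7, 5.1, -4.2]
finger_gap: 0.0619
```

```bash
python3 - <<'E'
from h import *
st()
E
```

```text
t 8.975 tcp [ 0.6232 -0.1308  0.0171] toolyaw -6.85 leg rel tcp x,y mm 4.5 94.3 F hookx,y,z 0.1 5.2 -4.2 M [ 0.9  -0.15 -0.08] gap 0.0619
```

>>> {"method": "send_rows", "body": {"gripper": [60, 60, 60, 60, 60], "travel": [[0, -2, 0], [0, -4, 0], [0, -6, 0], [0, -7, 0], [0, -7, 0]], "rot": [[0, 0, 0], [0, 0, 0], [0, 0, 0], [0, 0, 0], [0, 0, 0]]}}

```text
clock: 9.6
ee_pos: [0.6233, -0.1326, 0.0166]
tcp_rot: [0.046, 0.706, -0.037, 0.706]
ft_force: [2.9, 11.0, -4.4]
finger_gap: 0.0623
```

```bash
python3 - <<'E'
from h import *
st()
E
```

```text
t 9.6 tcp [ 0.6233 -0.1326  0.0166] toolyaw -6.68 leg rel tcp x,y mm 4.2 96.1 F hookx,y,z 1.5 11.2 -4.4 M [ 1.98 -0.37 -0.02] gap 0.0623
```

>>> {"method": "send_rows", "body": {"gripper": [60, 60, 60, 60, 60, 60, 60], "travel": [[0, -2, 0], [0, -4, 0], [0, -6, 0], [0, -8, 0], [0, -10, 0], [0, -11, 0], [0, -11, 0]], "rot": [[0, 0, 0], [0, 0, 0], [0, 0, 0], [0, 0, 0], [0, 0, 0], [0, 0, 0], [0, 0, 0]]}}

```text
clock: 10.48
ee_pos: [0.6235, -0.135, 0.0163]
tcp_rot: [0.048, 0.706, -0.031, 0.706]
ft_force: [2.9, 19.3, -3.4]
finger_gap: 0.0621
```

```bash
python3 - <<'E'
from h import *
st()
p,d=arm.capture("wrist"); cv2.imwrite("pics/w9.png",p)
E
```

```text
t 10.475 tcp [ 0.6235 -0.135   0.0163] toolyaw -6.39 leg rel tcp x,y mm 3.7 98.5 F hookx,y,z 0.5 19.5 -3.4 M [ 3.84 -0.65 -0.09] gap 0.0621
```

View pics/w9.png

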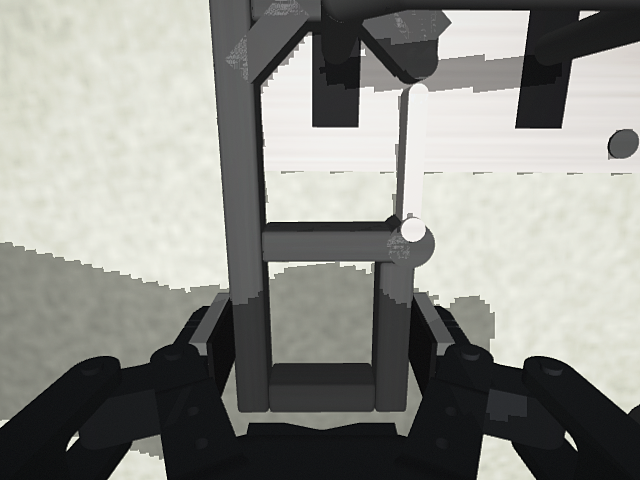

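The wrist reads 19.5 N of pull, with the leg in the bend and the gate shut (straight at (410,90–225)). Now I ease off and set the hook down on the bench.

>>> {"method": "send_rows", "body": {"gripper": [60, 60, 60, 60, 60, 60, 60, 60, 60], "travel": [[0, 4, 0], [0, 8, 0], [0, 12, 0], [0, 16, 0], [0, 19, 0], [0, 21, 0], [1, 21, 0], [2, 21, 0], [2, 21, 0]], "rot": [[0, 0, 0], [0, 0, 0], [0, 0, 0], [0, 0, 0], [0, 0, 0], [0, 0, 0], [0, 0, 0], [0, 0, 0], [0, 0, 0]]}}

```text
clock: 11.65
ee_pos: [0.6232, -0.1304, 0.0162]
tcp_rot: [0.044, 0.706, -0.042, 0.706]
ft_force: [-1.7, 3.6, 4.0]
finger_gap: 0.062
```

```bash
python3 - <<'E'
from h import *
st()
E
```

```text
t 11.65 tcp [ 0.6232 -0.1304  0.0162] toolyaw -6.95 leg rel tcp x,y mm 4.6 93.9 F hookx,y,z -2.1 3.4 4.0 M [0.88 0.65 0.05] gap 0.062
```

>>> {"method": "send_rows", "body": {"gripper": [80, 100, 100, 100, 100, 100, 100], "travel": [[0, 0, 0], [0, 0, 0], [0, 0, 0], [0, 0, 0], [0, 0, 0], [0, 0, 0], [0, 0, 0]], "rot": [[0, 0, 0], [0, 0, 0], [0, 0, 0], [0, 0, 0], [0, 0, 0], [0, 0, 0], [0, 0, 0]]}}

```text
clock: 12.52
ee_pos: [0.6232, -0.1301, 0.0153]
tcp_rot: [0.044, 0.706, -0.042, 0.706]
ft_force: [-0.5, 0.1, -0.3]
finger_gap: 0.0854
```

```bash
python3 - <<'E'
from h import *
st()
p,d=arm.capture("wrist"); cv2.imwrite("pics/w10.png",p)
E
```

```text
t 12.525 tcp [ 0.6232 -0.1301  0.0153] toolyaw -6.93 leg rel tcp x,y mm 4.6 93.6 F hookx,y,z -0.5 0.1 -0.3 M [-0.07  0.02  0.01] gap 0.0854
```

View pics/w10.png

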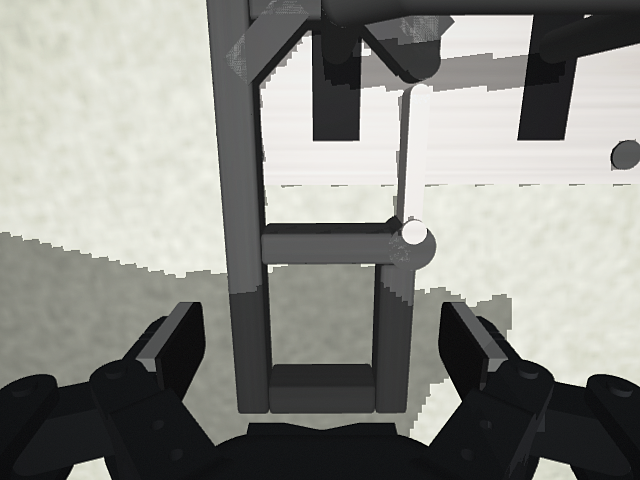

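The fingers are clear of the hook on both sides, at (200,330) and (445,330), and the hook hasn't moved. Next is raising the tool and checking.

>>> {"method": "send_rows", "body": {"gripper": [100, 100, 100, 100, 100, 100, 100], "travel": [[-20, 0, 0], [-60, 0, 0], [-110, 0, 0], [-160, 0, 0], [-180, 0, 0], [-180, 0, 0], [-180, 0, 0]], "rot": [[0, 0, 0], [0, 0, 0], [0, 0, 0], [0, 0, 0], [0, 0, 0], [0, 0, 0], [0, 0, 0]]}}

```text
clock: 13.45
ee_pos: [0.6224, -0.1304, 0.1946]
tcp_rot: [0.044, 0.706, -0.042, 0.705]
ft_force: [-0.3, -1.0, -0.1]
finger_gap: 0.0859
```

```bash
python3 - <<'E'
from h import *
st()
p,d=arm.capture("wrist"); cv2.imwrite("pics/w11.png",p)
p,d=arm.capture("scene"); cv2.imwrite("pics/s11.png",p)
E
```

```text
t 13.45 tcp [ 0.6224 -0.1304  0.1946] toolyaw -6.94 leg rel tcp x,y mm 5.3 94.0 F hookx,y,z -0.1 -1.0 -0.1 M [ 0.02  0.04 -0.03] gap 0.0859
```

View pics/w11.png

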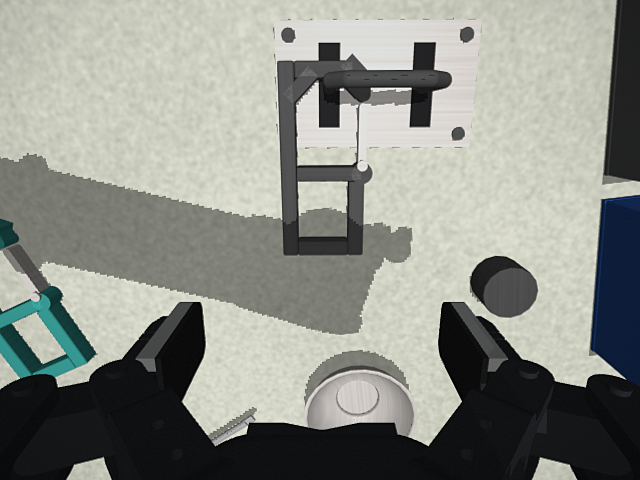

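View pics/s11.png

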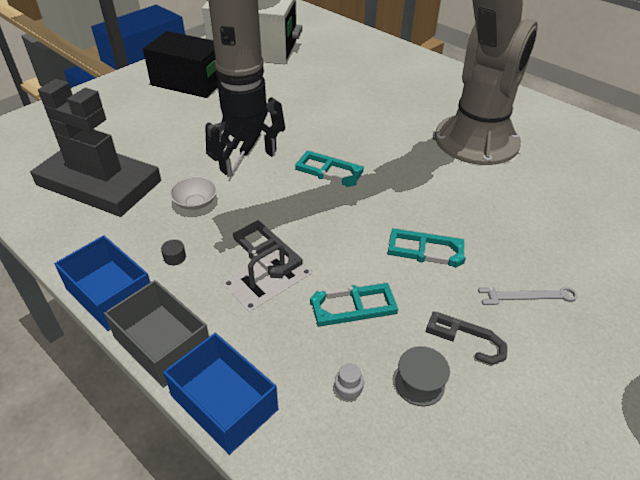

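The hook lies flat, clipped over the near leg with the gate straight at (362,100–165). The bystanders look unmoved. One last numeric check before handing in.

```bash
python3 - <<'E'
from h import *
W=arm.calibration("wrist")
a=onz(W,278,62,.016);b=onz(W,284,254,.016)
v=(a-b)/np.linalg.norm(a-b);hx=np.array([v[1],-v[0],0]);mid=(a+b)/2-v*.001+hx*.035
leg=np.array([.639,-.0377,.016])-mid
print("yaw",np.degrees(np.arctan2(-v[0],v[1])),"len",np.linalg.norm(a-b),"leg in hook",leg@hx,leg@v)
A=cv2.imread("pics/scene0.png").astype(int);B=cv2.imread("pics/s11.png").astype(int)
for n,(x,y,w,h) in dict(openhook=(420,305,95,65),connector=(330,355,40,50),reel=(390,340,65,65),dish=(167,175,55,45),driver=(225,122,40,60),spanner=(475,280,105,30),collar=(158,235,32,34)).items():
    print(n,(np.abs(A-B)[y:y+h,x:x+w].max(2)>40).mean().round(4))
arm.sign_off()
E
```

```text
yaw -6.784979338733518 len 0.1426722092246624 leg in hook 0.000632074662096614 0.058007262736014316
openhook 0.0
connector 0.0
reel 0.0
dish 0.0149
driver 0.3375
spanner 0.0
collar 0.0
the job is handed in; nothing more can be done
```

The snap hook is clipped on the near leg of the staple, drawn back with the leg in its bend, and handed in at about 13.5 s.

**What I did:** I gripped the hook across its tail and turned it parallel to the staple. I then pushed it on with that tail grip rather than on the spine; the force rose to about 18 N, then dropped to about 0 as the gate flicked shut. I drew it back with the same grip, the hook held just off the bench, instead of with closed fingertips in the tail eye. The pull reached 19.5 N at the wrist. I then eased off, set the hook on the bench, let go and raised the arm.

**Last checks:**
- **Leg:** it sits at hook (0.6, 58) mm, inside the bend.
- **Gate and hook:** the gate looks straight and shut, the hook lies flat, and the hand is about 0.18 m above it.
- **Bystanders:** the open hook, connector, reel, spanner and collar show no change between the first and last scene pictures, and the dish only about 1.5% of pixels.
- **Driver not confirmed:** the gripper hides it in the last scene picture, so that comparison failed (34% changed). The hand was never lowered near it.
- **Measurement mismatch:** the spine measured 143 to 144 mm, not the stated 146 mm, so positions are good to about 2 mm.

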